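Switch on the bench supply under its push-latch flap

ROBOT

A 6-joint arm with a two-finger parallel gripper is mounted at the origin on a cart in front of the work surface, level with it; the furniture and walls round the work are solid. World frame = base frame: x ahead of the robot, y to its left, z up, the work surface at z = 0. Lengths are in m, angles in rad, forces in N, time in s.
With the tool pointing down it reaches from about 0.225 to 0.875 m from the base axis. Payload 3.4 kg.
Tool frame: the origin (TCP) lies on the centre line of the jaws, within the pads' length; the fingertips stand 17 mm ahead of it and the grasp point (between the pads) lies 2 mm behind it (nose_length is the distance from the TCP to the fingertips, in m); z points along the fingers, y is the line along which they close (so a half turn about z gives the same grasp; the last joint's range is limited). The gripper opens to 85 mm and grips with 20 to 120 N. Pads are 22 mm wide; open, the fingers measure 114 mm over their backs; the gripper's body (76 mm by 85 mm) begins 54 mm behind the grasp point. The pads swing forward as they close: fully open they stand 13 mm farther back than shut.
Start: joints at [-1.411, 0.276, 1.505, -0, 1.361, -0.121], TCP at [0.159, -0.553, 0.248] pointing down, gripper open.
Joint ranges: [-2.89, 2.89], [-0.75, 2.08], [0.22, 2.7], [-1.18, 4.32], [0.11, 2.71], [-2.7, 2.7]. Speed limits (rad/s): [2.57, 2.57, 3.14, 3.14, 3.14, 3.14].

INTERFACE

Orientations are given as a unit quaternion [w, x, y, z].
In Python, from rig import get_state, get_image, sign_off, find_in, place_of, nose_length gives the robot as it stands.
- The arm moves only by the tool apply_moves, never from a script. Its argument "deltas" is one flat list of numbers, 5 for each row, row after row: the finger opening in mm, from 0 to 85.4, then the shift along the tool's x, y, z in mm, then the turn about the tool's z in degrees. A call has 1 to 12 rows; each row is the pose to reach, as a shift and turn from the pose commanded when the call began, along the tool's axes at that moment; what a row does not reach only later rows make up. A row lasts 1/12 s, in which the tool goes at most 41.7 mm and 7.16 degrees, less where a joint would pass 70% of its speed; a pose out of reach is approached as far as the arm can. A call with a gripper value outside its range is refused whole. The fingers move at their own pace and stop on an object; "squeeze" is the grip in N (left out, the last holds). Time passes only in rows, so rows that repeat a pose let the fingers close. It gives the time, the measured TCP pose, the force, the opening and the grip force at its end, in the units of the state.
- get_state(): the state, without advancing time (a new reading comes with each control period).
- get_image(name): name is "scene" or "top" or "wrist"; returns a dict with "frame" (420x560x3 uint8, red, green, blue), "K" (3x3 intrinsics, pixels), "position" and "orientation" of the camera in the world. Camera axes: x right, y down, z forward; pixel columns grow to the right and rows downward; lengths in m; the calibration is good to about 2 mm. A picture is of the moment at which its call begins. There is no depth.
- sign_off(): hands the job in; it is judged then, once.
Trained networks look in a picture, given as the dict that the camera call returned (one of the last four; its "shot" number tells which), for a name from the list of things; names that differ only in an ending like _2 or _b are one class to them, and where a whole thing is asked for, a point or a joint stands for the part that bears it (a point fixed in the world has none). Each returns a list of dicts, best first, with "score" (0 to 1); they miss things now and then, are a little off and sometimes report something else, mostly with a low value. They report only what shows in the picture. A call takes as long as a camera call.
- find_in(query, picture): "point" ([column, row] in pixels, amid what is visible of it).
- place_of(query, picture): "point" ([column, row] in pixels: a listed point, or the origin of a listed thing).
The state is a dict: "clock": time; "qpos": joint angles; "qd": joint speeds; "effort": joint torques, N m; "position": TCP position; "ee_rot": TCP orientation; "contact_force": force on the tool from outside, world axes, zero at the start; "moment": the same for the moment, N m; "width": finger opening in m; "gripper_force": force on a finger pad.
Only numpy, scipy, OpenCV 4.12 (cv2) and the standard library are available. Lean on these libraries where they do the work, as an engineer would, in place of code of your own. Each camera call takes 0.05 s, during which the arm holds its last target. There are 200 camera calls.

TASK

Switch on the bench power case: press its flap in at the free edge and let go so that it pops open, press the raised near end of the rocker switch inside fully down, then push the flap down again until it latches shut, and leave it. Use only the fingertips or the outside of the fingers: do not pinch or lift anything, do not shove the case about, and leave the bottle, the sanding block and the smoothing tool beside it alone.

Things in the scene. Friction and masses are not known exactly. Their poses are not given: they have to be found in the camera images.
- case: Low grey metal switch case, 150 x 150 mm, rim 52 mm high, 1.8 kg, loose on rubber feet. Origin: centre of its underside; x points to its hinge side, -x is its front, y to its left, z up. Floor inside 29 mm up; front wall 6 mm, side walls 5 mm thick. A bare aluminium flap covers its top, lying between the walls.
- flap_hinge (a point): Middle of the flap's hinge line, fixed to the case 60 mm behind its centre and 52 mm up; axes as the case's, hinge line along y. The flap (126 from hinge line to free edge, 136 wide, 6 thick, its underside in line with the hinge) swings up from the front, free edge moving up and back.
- flap_edge (a point): Point to press: top face of the flap on its middle line, 114 mm from the hinge line (12 mm from the free edge), on a dark strip. Moves with the flap; shut, its x, y, z axes are as the case's and it lies 58 mm above the bench.
- flap (a joint): Flap angle, rad: 0 latched shut, 1.2 fully open (held by a stop), -0.065 pressed in to the stop (free edge 8 mm lower). Push-push latch: pressed in past -0.055 and released, a latched flap pops open in about 1 s, an open one stays latched at 0. A spring lifts it with 0.2 N m (shut) to 0.1 N m (open): 2 N at the edge; the stop is felt as a rise past 5 N.
- rocker_near (a point): Top of the near (front) end of the black rocker switch, 16 mm in front of its axis; this end stands up while off and is pressed down. Rocker 44 mm long (x), 26 wide; its axis lies along y, 22 mm in front of the case's centre, 12 mm to its right (-y), 31 mm up. 43 mm above the bench when off, 36 when on. Needs 2 to 3 N.
- rocker_far (a point): Top of the far end of the rocker, 16 mm behind its axis; the far end is down while the switch is off.
- rocker (a joint): Rocker angle, rad: -0.22 off (near end up), +0.22 on (near end fully down). Stays where left.
- ink_bottle: White ink bottle with black cap, 49 mm wide, 87 high, standing behind the case; leave alone. Origin: centre of its underside.
- sanding_block: Dark sanding block, 37 x 63 x 26 mm, lying to the right of the case; leave alone. Origin: centre of its underside.
- smoother: Smoothing tool with wooden handle, 29 x 132 x 29 mm, lying behind the case; leave alone. Origin: centre of its underside.

How it is judged:
On the way, in this order (a step that is already met when the one before it is completed fails the run):
1. the flap is pressed in (value of joint flap below -0.045 rad), for 0.04 s.
2. the flap has popped open (value of joint flap above 1 rad), for 0.1 s.
3. the rocker is switched on while the flap is open (value of joint rocker above 0.17 rad and value of joint flap above 0.5 rad), for 0.1 s.
4. the flap is pressed in again (value of joint flap below -0.03 rad), for 0.04 s.
At the end, for the whole second after the job is handed in: The flap is latched shut by itself (within 0.02 rad of 0, at rest), the rocker is on (over 0.15 rad), and the case stands level and still (value of joint flap between -0.02 and 0.02 rad and velocity of joint flap below 0.05 rad/s and value of joint rocker above 0.15 rad and linear speed of case below 0.01 m/s and angle between case's own z axis and vertical below 0.03 rad); the robot touches nothing.
It fails at once if the case is lifted or shoved more than 30 mm (distance of case from where it was at the start of the episode above 0.03 m or height (world z) of case above 0.012 m).
It fails at once if the ink bottle is moved more than 20 mm (distance of ink_bottle from where it was at the start of the episode above 0.02 m).
It fails at once if the sanding block is moved more than 20 mm (distance of sanding_block from where it was at the start of the episode above 0.02 m).
It fails at once if the smoother is moved more than 20 mm (distance of smoother from where it was at the start of the episode above 0.02 m).
It also fails if it takes over 51 s, if anything falls off the work surface, if the arm or the gripper's body presses on something with over 40 N, if the wrist force passes 120 N, or if a joint passes its speed limit or range.

## Working session

There is one attempt and no reset: what is moved stays moved. The work goes in short steps, Python scripts to look and compute and a tool call to move; the robot and the scene stay as the last step left them, time stands still between calls to the robot, and variables do not carry over. Pictures are saved under pics/ and viewed, at most 10 in all, crops included, and the job is handed in when it is done.

Besides the shell and the picture viewer there is one more tool, called after ">>>" as name(argument=value, ...) on one line, values as JSON. apply_moves: Moves the arm, as the interface text tells. Its arguments: {"type":"object","properties":{"deltas":{"type":"array"},"squeeze":{"type":"number"}},"required":["deltas"]}

```bash
mkdir -p pics; cat > h.py <<'E'
import numpy as np, cv2
from scipy.spatial.transform import Rotation as R
from rig import *
def rot(q): return R.from_quat([q[1],q[2],q[3],q[0]]).as_matrix()
def onplane(p,im,z):
    d=rot(im["orientation"])@np.linalg.inv(im["K"])@np.array([p[0],p[1],1.]); o=np.array(im["position"])
    return o+d*(z-o[2])/d[2]
def proj(X,im):
    c=rot(im["orientation"]).T@(np.array(X)-im["position"]); u=np.array(im["K"])@c; return u[:2]/u[2]
def save(im,n): cv2.imwrite(f"pics/{n}.png",im["frame"][:,:,::-1])
E
python3 - <<'E'
from h import *
np.set_printoptions(precision=4,suppress=True)
s=get_state(); print({k:s[k] for k in("clock","position","ee_rot","contact_force","width")},nose_length)
ims=[]
for n in("scene","top"):
    im=get_image(n); ims.append(im); save(im,n+"0")
    print(n,np.array(im["position"]))
    for q,z in(("case",0),("flap_edge",.058),("flap_hinge",.052),("ink_bottle",0),("sanding_block",0),("smoother",0)):
        for r in place_of(q,im)[:2]: print(q,r["score"],r["point"],onplane(r["point"],im,z))
cv2.imwrite("pics/both0.png",cv2.resize(np.hstack([i["frame"] for i in ims])[:,:,::-1],(800,300)))
E
```

```text
{'clock': 0.0, 'position': array([ 0.1593, -0.552 ,  0.2474]), 'ee_rot': array([-0.0009,  0.9902,  0.14  , -0.    ]), 'contact_force': array([-0.2889, -0.4891,  0.3045]), 'width': 0.08541792652903812} 0.017
scene [0.1485 0.4372 0.6174]
case 0.6 [327.9, 234.4] [ 0.5283 -0.0966  0.    ]
flap_edge 0.88 [356.0, 222.9] [ 0.4746 -0.0999  0.058 ]
flap_hinge 0.7 [303.7, 199.2] [ 0.5859 -0.0954  0.052 ]
ink_bottle 0.61 [253.1, 221.3] [ 0.655  -0.0321  0.    ]
sanding_block 0.65 [355.5, 192.1] [ 0.5629 -0.2299  0.    ]
smoother 0.65 [289.2, 194.3] [ 0.6577 -0.137   0.    ]
smoother 0.19 [359.0, 221.0] [ 0.5073 -0.1636  0.    ]
top [ 0.445  -0.04    0.9039]
case 0.81 [303.0, 248.4] [ 0.5267 -0.1029  0.    ]
flap_edge 0.58 [302.7, 276.1] [ 0.4746 -0.0991  0.058 ]
flap_hinge 0.77 [297.9, 211.1] [ 0.5867 -0.0893  0.052 ]
ink_bottle 0.84 [265.3, 176.0] [ 0.6601 -0.0301  0.    ]
sanding_block 0.55 [368.4, 232.8] [ 0.5587 -0.2227  0.    ]
smoother 0.72 [328.1, 182.8] [ 0.6506 -0.1478  0.    ]
```

View pics/top0.png

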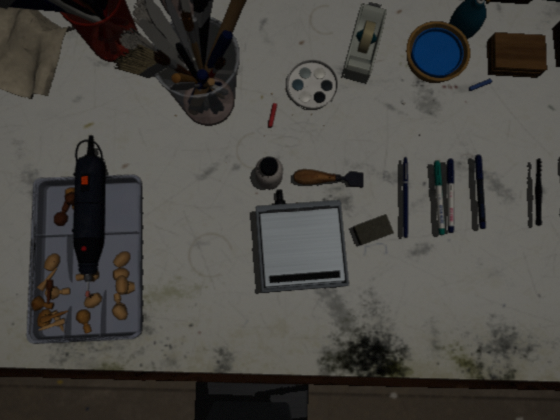

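The top view shows the case at pixels (255–347, 203–292), yawed about +0.057 rad, with its dark strip at (304, 276). The bottle is at (268, 172), the smoother at (328, 180) and the block at (371, 230). The two cameras agree on the case centre at about (0.5275, -0.096). I'll approach with the fingers closed.

>>> apply_moves(deltas=[0,433,-347,0,13,0,433,-347,0,13,0,433,-347,0,13,0,433,-347,0,13,0,433,-347,0,13,0,433,-347,0,13,0,433,-347,0,13,0,433,-347,0,13,0,433,-347,0,13,0,433,-347,0,13,0,433,-347,0,13,0,433,-347,0,13], squeeze=20)

```text
clock: 1.7
position: [0.4484, -0.1421, 0.2487]
ee_rot: [0.0, 1.0, 0.027, 0.0]
contact_force: [0.0, -0.4, -0.1]
width: -0.0001
gripper_force: 0.0
```

>>> apply_moves(deltas=[0,20,-26,20,0,0,34,-43,50,0,0,34,-43,90,0,0,34,-43,120,0,0,34,-43,140,0,0,34,-43,140,0,0,34,-43,140,0])

```text
clock: 2.28
position: [0.4788, -0.099, 0.1078]
ee_rot: [-0.0, 1.0, 0.027, -0.001]
contact_force: [0.3, 0.2, 1.1]
width: 0.0002
gripper_force: 0.0
```

```bash
python3 - <<'E'
from h import *
np.set_printoptions(precision=4,suppress=True)
s=get_state(); print(s["clock"],s["position"],s["ee_rot"],s["contact_force"])
im=get_image("wrist"); save(im,"w1"); print(im["position"])
for q,z in(("flap_edge",.058),("flap_hinge",.052)):
    for r in place_of(q,im)[:1]: print(q,r["score"],r["point"],onplane(r["point"],im,z))
t=s["position"]+rot(s["ee_rot"])@[0,0,.017]; print("tip px",proj(t,im))
E
```

```text
2.2833 [ 0.4788 -0.099   0.1078] [-0.0003  0.9996  0.027  -0.001 ] [0.3466 0.1635 1.1082]
[ 0.5463 -0.096   0.2331]
flap_edge 0.61 [286.2, 241.1] [ 0.4752 -0.1027  0.058 ]
tip px [278.993  262.2965]
```

View pics/w1.png

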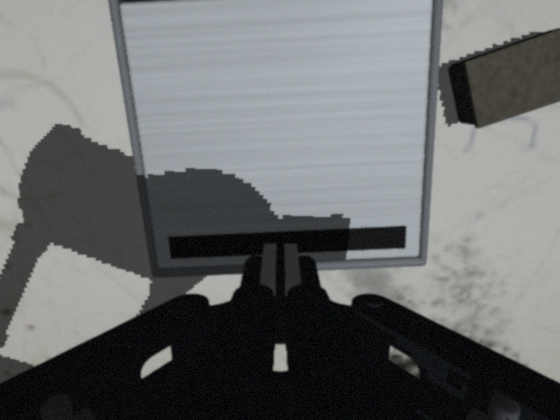

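The wrist view shows the strip centre at (287, 242), which puts flap_edge at (0.475, -0.102). Case yaw comes out at about 0.095. The fingers are at (280, 262), just in front of the strip, so I'll correct slightly and descend gently.

>>> apply_moves(deltas=[0,3,2,10,-2.3,0,3,2,20,-2.3,0,3,2,26,-2.3,0,3,2,30,-2.3,0,3,2,32,-2.3,0,3,2,34,-2.3,0,3,2,35,-2.3,0,3,2,35,-2.3])

```text
clock: 3.1
position: [0.4825, -0.1012, 0.0737]
ee_rot: [0.0, 0.999, 0.047, 0.0]
contact_force: [-0.1, -0.9, 2.5]
width: -0.0003
gripper_force: 1.1
```

>>> apply_moves(deltas=[0,0,0,2,0,0,0,0,4,0,0,0,0,5,0,0,0,0,6,0,0,0,0,6,0])

```text
clock: 3.52
position: [0.4832, -0.1021, 0.0682]
ee_rot: [0.001, 0.999, 0.047, 0.001]
contact_force: [-1.5, -3.6, 7.7]
width: -0.0002
gripper_force: 2.5
```

>>> apply_moves(deltas=[0,0,0,1,0,0,0,0,1,0,0,0,0,-35,0,0,-20,0,-70,0,0,-50,0,-90,0,0,-60,0,-100,0,0,-60,0,-100,0,0,-60,0,-100,0,0,-60,0,-100,0,0,-60,0,-100,0,0,-60,0,-100,0,0,-60,0,-100,0])

```text
clock: 4.52
position: [0.4228, -0.1065, 0.1663]
ee_rot: [-0.0, 0.999, 0.047, -0.001]
contact_force: [0.0, 0.1, -0.4]
width: 0.0001
gripper_force: 0.0
```

```bash
python3 - <<'E'
from h import *
np.set_printoptions(precision=4,suppress=True)
s=get_state(); print(s["clock"],s["position"],s["contact_force"])
for n in("wrist","top","scene"):
    im=get_image(n); save(im,n+"2")
    for q,z in(("rocker_near",.043),("rocker_far",.036),("flap_hinge",.052),("case",0)):
        for r in place_of(q,im)[:1]: print(n,q,r["score"],r["point"],onplane(r["point"],im,z))
    c=np.array([.529,-.0966]);y=.095;x=np.array([np.cos(y),np.sin(y)]);l=np.array([-x[1],x[0]])
    print("pred near",proj([*(c-.038*x-.012*l),.043],im))
    if n=="top": print(c-.038*x-.012*l)
E
cd pics; python3 -c "
import cv2,numpy as np
cv2.imwrite('c2.png',cv2.resize(np.hstack([cv2.imread('wrist2.png'),cv2.imread('scene2.png')[100:,:][:320]]) if 0 else np.hstack([cv2.imread('wrist2.png'),cv2.imread('scene2.png')]),(800,300)))"
```

```text
4.5167 [ 0.4228 -0.1065  0.1663] [ 0.0018  0.1088 -0.3837]
wrist rocker_near 0.66 [301.3, 92.0] [ 0.4936 -0.1137  0.043 ]
wrist rocker_far 0.84 [302.0, 41.3] [ 0.5248 -0.1111  0.036 ]
wrist case 0.7 [280.9, 39.1] [ 0.5297 -0.097   0.    ]
pred near [298.6856  93.8284]
top rocker_near 0.66 [367.4, 231.4] [ 0.5557 -0.2123  0.043 ]
top rocker_far 0.5 [311.4, 248.3] [ 0.524  -0.1151  0.036 ]
top flap_hinge 0.63 [297.1, 210.7] [ 0.5874 -0.0879  0.052 ]
top case 0.89 [300.3, 247.3] [ 0.5286 -0.0979  0.    ]
pred near [309.7885 266.2411]
[ 0.4923 -0.1122]
scene rocker_near 0.7 [350.9, 219.5] [ 0.4952 -0.1156  0.043 ]
scene rocker_far 0.68 [334.4, 217.5] [ 0.5244 -0.1074  0.036 ]
scene flap_hinge 0.6 [301.7, 200.3] [ 0.5865 -0.0906  0.052 ]
scene case 0.84 [325.7, 233.7] [ 0.5325 -0.0954  0.    ]
pred near [351.0626 221.2286]
```

View pics/c2.png

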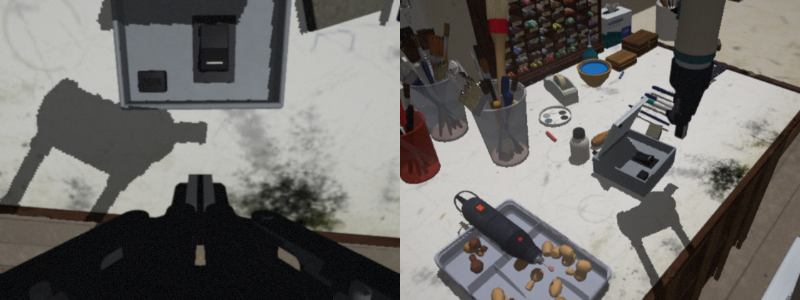

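The flap is open. In the wrist half of the composite the rocker is at (214, 48), which gives near end ≈ (0.494, -0.1135). The scene half shows the raised flap, with the tool clear in front of it. Next I'll press the rocker.

>>> apply_moves(deltas=[0,32,7,0,0,0,64,13,20,0,0,64,13,50,0,0,64,13,75,0,0,64,13,90,0,0,64,13,98,0,0,64,13,102,0,0,64,13,105,0,0,64,13,107,0,0,64,13,109,0,0,64,13,109,0])

```text
clock: 6.18
position: [0.4873, -0.1139, 0.0589]
ee_rot: [0.0, 0.999, 0.047, 0.0]
contact_force: [-0.5, -1.0, 2.0]
width: 0.0001
gripper_force: 0.7
```

>>> apply_moves(deltas=[0,0,0,2,0,0,0,0,4,0,0,0,0,6,0,0,0,0,6,0,0,0,0,6,0])

```text
clock: 6.6
position: [0.4869, -0.1138, 0.053]
ee_rot: [0.0, 0.999, 0.047, -0.0]
contact_force: [-5.3, -1.3, 9.6]
width: 0.0
gripper_force: 4.8
```

>>> apply_moves(deltas=[0,0,0,1,0,0,0,0,1,0,0,0,0,-30,0,0,-5,0,-65,0,0,-30,0,-95,0,0,-40,0,-130,0,0,-40,0,-150,0,0,-40,0,-160,0,0,-40,0,-160,0])

```text
clock: 7.35
position: [0.4498, -0.1179, 0.2146]
ee_rot: [0.001, 0.999, 0.047, 0.003]
contact_force: [0.7, -1.0, -0.1]
width: -0.0002
gripper_force: 0.0
```

```bash
python3 - <<'E'
from h import *
np.set_printoptions(precision=4,suppress=True)
s=get_state(); print(s["clock"],s["position"],s["contact_force"])
im=get_image("wrist"); save(im,"w3")
for q,z in(("rocker_near",.036),("rocker_far",.043),("case",0),("flap_edge",.165)):
        for r in place_of(q,im)[:1]: print(q,r["score"],r["point"],onplane(r["point"],im,z))
E
```

```text
7.35 [ 0.4498 -0.1179  0.2146] [ 0.6769 -1.0178 -0.0764]
rocker_near 0.58 [279.4, 131.9] [ 0.4901 -0.1143  0.036 ]
rocker_far 0.57 [278.9, 89.6] [ 0.5228 -0.1108  0.043 ]
case 0.57 [263.8, 83.3] [ 0.5278 -0.097   0.    ]
flap_edge 0.75 [249.9, 10.5] [ 0.5514 -0.0957  0.165 ]
```

View pics/w3.png

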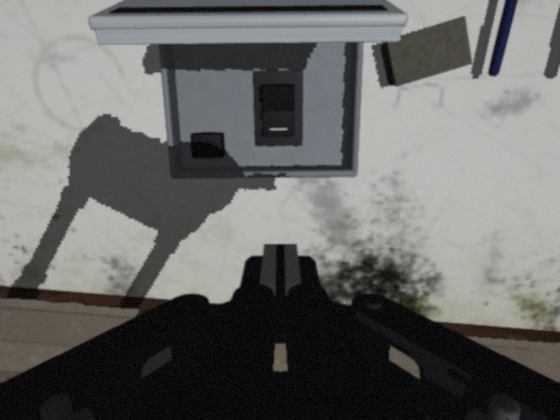

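The wrist view shows the open flap's edge at rows 15–40 and columns 95–405, as predicted. The rocker is at (278, 108), its near end now pressed down; the hard 9.6 N stop at tip height 36 mm agrees with that. Now I'll move over the flap edge.

>>> apply_moves(deltas=[0,36,-4,-5,0,0,72,-9,-5,0,0,95,-12,-5,0,0,106,-13,-5,0,0,106,-13,-5,0,0,106,-13,-5,0,0,106,-13,-5,0])

```text
clock: 8.18
position: [0.5502, -0.0945, 0.2164]
ee_rot: [-0.0, 0.999, 0.047, -0.002]
contact_force: [0.2, -0.0, 0.1]
width: -0.0002
gripper_force: 0.0
```

```bash
python3 - <<'E'
from h import *
np.set_printoptions(precision=4,suppress=True)
s=get_state(); p=s["position"]; print(s["clock"],p,s["contact_force"])
c=np.array([.5285,-.097]);y=.094;x=np.array([np.cos(y),np.sin(y)])
print("case x",(p[:2]-c)@x*1e3)
for a in np.linspace(1.2,-.06,20):
    X=60-126*np.cos(a)+6*np.sin(a); Z=52+126*np.sin(a)+6*np.cos(a)
    w=c+(X+4)/1e3*x
    d=rot(s["ee_rot"]).T@(np.array([*w,(Z+17)/1e3])-p)*1e3
    print(round(a,2),round(X,1),round(Z,1),d.round(1))
E
```

```text
8.1833 [ 0.5502 -0.0945  0.2164] [ 0.2251 -0.0231  0.1007]
case x 21.854942098907053
1.2 19.9 171.6 [ 2.2  0.5 27.8]
1.13 12.1 168.7 [-5.7  0.5 30.7]
1.07 4.5 165.3 [-13.3   0.5  34.2]
1.0 -2.9 161.3 [-20.6   0.5  38.1]
0.93 -10.0 156.9 [-27.7   0.5  42.6]
0.87 -16.8 152.1 [-34.5   0.5  47.4]
0.8 -23.3 146.7 [-41.    0.5  52.8]
0.74 -29.4 141.0 [-47.    0.5  58.5]
0.67 -35.1 134.9 [-52.7   0.5  64.7]
0.6 -40.4 128.4 [-58.    0.5  71.2]
0.54 -45.2 121.6 [-62.8   0.5  78. ]
0.47 -49.6 114.5 [-67.2   0.6  85.1]
0.4 -53.5 107.1 [-71.    0.6  92.5]
0.34 -56.9 99.4 [-74.4   0.6 100.2]
0.27 -59.8 91.6 [-77.3   0.6 108.1]
0.21 -62.1 83.6 [-79.6   0.6 116.1]
0.14 -64.0 75.4 [-81.4   0.6 124.3]
0.07 -65.2 67.1 [-82.7   0.6 132.5]
0.01 -66.0 58.8 [-83.4   0.6 140.9]
-0.06 -66.1 50.4 [-83.5   0.6 149.2]
```

>>> apply_moves(deltas=[0,2,0,20,0,0,2,0,27,0,0,0,0,30,0,0,-6,0,33,0,0,-13,0,37,0,0,-20,0,41,0,0,-27,0,45,0,0,-34,0,50,0,0,-40,0,56,0,0,-46,0,61,0,0,-46,0,61,0])

```text
clock: 9.1
position: [0.5021, -0.0992, 0.1563]
ee_rot: [0.0, 0.999, 0.047, -0.003]
contact_force: [-6.0, -1.6, 7.6]
width: 0.0002
gripper_force: 3.5
```

```bash
python3 - <<'E'
from h import *
im=get_image("scene"); save(im,"s4")
cv2.imwrite("pics/s4c.png",cv2.resize(im["frame"][90:300,200:480,::-1],(560,420)))
E
```

```text
(no output)
```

View pics/s4c.png

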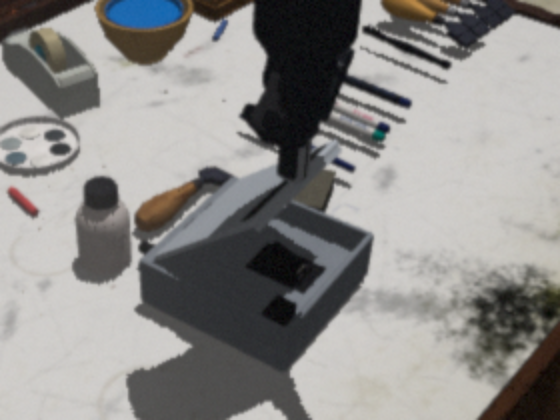

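The scene crop shows the fingertips on top of the flap at (290, 170), with the flap about half closed. I'll keep following the arc.

>>> apply_moves(deltas=[0,-5,0,4,0,0,-10,0,11,0,0,-14,0,18,0,0,-18,0,25,0,0,-21,0,33,0,0,-22,0,41,0,0,-23,0,49,0,0,-23,0,57,0,0,-23,0,65,0,0,-23,0,73,0,0,-23,0,77,0,0,-23,0,77,0])

```text
clock: 10.15
position: [0.4831, -0.1009, 0.078]
ee_rot: [-0.0, 0.999, 0.047, -0.001]
contact_force: [-0.9, -0.3, 2.3]
width: 0.0001
gripper_force: 0.9
```

>>> apply_moves(deltas=[0,-2,0,3,0,0,-2,0,5,0,0,-2,0,7,0,0,-2,0,9,0,0,-2,0,10,0,0,-2,0,10,0])

```text
clock: 10.65
position: [0.4821, -0.1014, 0.0696]
ee_rot: [0.0, 0.999, 0.047, 0.001]
contact_force: [1.1, -0.4, 3.4]
width: -0.0
gripper_force: 1.1
```

>>> apply_moves(deltas=[0,0,0,1,0,0,0,0,2,0,0,0,0,3,0,0,0,0,3,0,0,0,0,3,0])

```text
clock: 11.07
position: [0.4822, -0.1022, 0.0679]
ee_rot: [0.001, 0.999, 0.047, 0.001]
contact_force: [-1.3, -2.0, 12.3]
width: 0.0
gripper_force: 3.6
```

The force rose to 12 N, so the flap is at its stop. I'll lift away.

>>> apply_moves(deltas=[0,0,0,-6,0,0,0,0,-15,0,0,0,0,-40,0,0,0,0,-80,0,0,-40,0,-110,0,0,-70,0,-120,0,0,-70,0,-120,0,0,-70,0,-120,0,0,-70,0,-120,0,0,-70,0,-120,0])

```text
clock: 11.9
position: [0.412, -0.1076, 0.1857]
ee_rot: [-0.0, 0.999, 0.047, -0.0]
contact_force: [0.4, -0.6, 0.4]
width: -0.0
gripper_force: 0.0
```

```bash
python3 - <<'E'
from h import *
np.set_printoptions(precision=4,suppress=True)
s=get_state(); print(s["clock"],s["position"],s["contact_force"])
im=get_image("scene"); save(im,"s5")
cv2.imwrite("pics/s5c.png",cv2.resize(im["frame"][90:300,200:480,::-1],(560,420)))
for r in place_of("flap_edge",im)[:1]: print(r, onplane(r["point"],im,.058))
E
```

```text
11.9 [ 0.412  -0.1076  0.1857] [ 0.3894 -0.6183  0.3988]
{'point': [355.7, 224.3], 'score': 0.6} [ 0.473  -0.0967  0.058 ]
```

View pics/s5c.png

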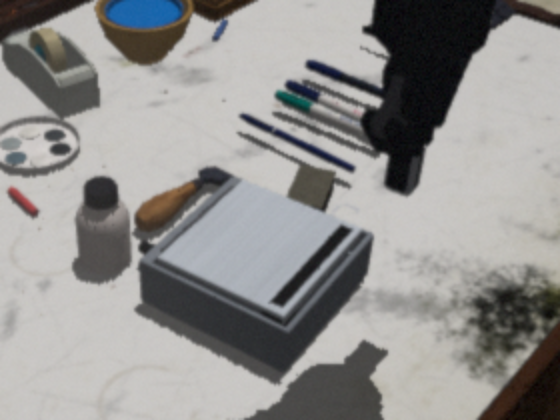

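The scene crop shows the flap latched flush in the case, strip at (315, 265), and the arm clear. The bottle, smoother and block don't appear to have moved.

```bash
python3 -c "
from rig import *
print(sign_off())"
```

```text
the job is handed in; nothing more can be done
None
```

I've handed the job in: the flap popped open, the rocker was pressed down to a firm 9.6 N stop, and the last image shows the flap latched shut with the arm clear. The sign-off returned no verdict, and whether the rocker is on is judged from that stop and its height, as its angle can't be read directly.

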